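Reload the label-tape dispenser on a lab bench

TASK

Reload the label-tape dispenser: throw every spent cardboard core out of its bays into the grey waste tub, slide each full tape roll up off its spindle and lay it flat in a dispenser bay of its own, then swing all three covers over and press each one fully down until its catch snaps and holds it shut, over an unused bay too. Do not knock over the glass flasks or the jar.

Things in the scene. Friction and masses are not known exactly. Their poses are not given: they have to be found in the camera images.
- dispenser: Tape dispenser fixed to the bench: blue plate 135 x 300 x 12 mm (x, y; x -72.5 to +62.5), origin at its underside, +x = hinge side, away from the robot. Three bays 105 mm apart along y: black square rims, 70 mm inside, 4 mm wide, rim top 18 mm above the bench, open above that at the sides. Behind each bay two hinge cheeks (46 mm high), in front a catch block 34 mm high.
- bay0 (a point): Centre of the floor of bay 0 (top face of the base plate, 12 mm above the bench); axes as the dispenser's. Bay 0 lies at dispenser y = +105 mm.
- bay1 (a point): Centre of the floor of bay 1 (top face of the base plate, 12 mm above the bench); axes as the dispenser's. Bay 1 lies at dispenser y = 0 mm.
- bay2 (a point): Centre of the floor of bay 2 (top face of the base plate, 12 mm above the bench); axes as the dispenser's. Bay 2 lies at dispenser y = -105 mm.
- cover0 (a joint): White cover of bay 0: 0 = shut flat, 2.1 rad = wide open, leaning back past upright (stop). 68 mm wide, 4 mm thick, 106 mm long from the hinge, then a 30 mm wide tab to 122 mm. Stiff hinge (0.05 N m): stays where left. Near shut a spring catch stops it at about 0.08 rad; about 8 N down on the tab (15 N is ample) snaps it to 0, held. A roll lying flat clears it by 4 mm; a tilted one blocks it.
- cover1 (a joint): White cover of bay 1: 0 = shut flat, 2.1 rad = wide open, leaning back past upright (stop). 68 mm wide, 4 mm thick, 106 mm long from the hinge, then a 30 mm wide tab to 122 mm. Stiff hinge (0.05 N m): stays where left. Near shut a spring catch stops it at about 0.08 rad; about 8 N down on the tab (15 N is ample) snaps it to 0, held. A roll lying flat clears it by 4 mm; a tilted one blocks it.
- cover2 (a joint): White cover of bay 2: 0 = shut flat, 2.1 rad = wide open, leaning back past upright (stop). 68 mm wide, 4 mm thick, 106 mm long from the hinge, then a 30 mm wide tab to 122 mm. Stiff hinge (0.05 N m): stays where left. Near shut a spring catch stops it at about 0.08 rad; about 8 N down on the tab (15 N is ample) snaps it to 0, held. A roll lying flat clears it by 4 mm; a tilted one blocks it.
- cover0_hinge (a point): Middle of the hinge line of cover 0, 50 mm behind (dispenser +x) the bay centre and 43 mm above the bench; hinge axis = dispenser y. Shut, the cover's top face is 45 mm above the bench. It starts 1.9 to 2.1 rad open and swings from leaning back at +x, up, over and down towards -x. A catch nose stands 21 mm out of its inner face, 102 mm from the hinge.
- cover1_hinge (a point): Middle of the hinge line of cover 1, 50 mm behind (dispenser +x) the bay centre and 43 mm above the bench; hinge axis = dispenser y. Shut, the cover's top face is 45 mm above the bench. It starts 1.9 to 2.1 rad open and swings from leaning back at +x, up, over and down towards -x. A catch nose stands 21 mm out of its inner face, 102 mm from the hinge.
- cover2_hinge (a point): Middle of the hinge line of cover 2, 50 mm behind (dispenser +x) the bay centre and 43 mm above the bench; hinge axis = dispenser y. Shut, the cover's top face is 45 mm above the bench. It starts 1.9 to 2.1 rad open and swings from leaning back at +x, up, over and down towards -x. A catch nose stands 21 mm out of its inner face, 102 mm from the hinge.
- rack: Dark steel spindle rack fixed to the bench: base 236 x 74 x 15 mm (its x and y), origin at the underside, with three upright steel spindles 18 mm in diameter in a row along its x, 78 mm apart, standing to 65 mm above the bench (one at its centre, one at each side, rack x = -78, 0, +78 mm).
- roll0: Full roll of white paper label tape wound on a cardboard core: rigid ring 60 mm outside, 26 mm bore, 25 mm high, 60 g; origin at its middle (half height, on its axis), z along its axis. Starts around one of the spindles, on the rack base (underside 15 mm above the bench). May be absent.
- roll1: Full roll of white paper label tape wound on a cardboard core: rigid ring 60 mm outside, 26 mm bore, 25 mm high, 60 g; origin at its middle (half height, on its axis), z along its axis. Starts around one of the spindles, on the rack base (underside 15 mm above the bench). May be absent.
- roll2: Full roll of white paper label tape wound on a cardboard core: rigid ring 60 mm outside, 26 mm bore, 25 mm high, 60 g; origin at its middle (half height, on its axis), z along its axis. Starts around one of the spindles, on the rack base (underside 15 mm above the bench). May be absent.
- core0: Spent, empty brown cardboard core: ring 34 mm outside, 26 mm bore, 25 mm high, 15 g; origin at its middle (half height, on its axis), z along its axis. Starts upright in one of the bays. May be absent.
- core1: Spent, empty brown cardboard core: ring 34 mm outside, 26 mm bore, 25 mm high, 15 g; origin at its middle (half height, on its axis), z along its axis. Starts upright in one of the bays. May be absent.
- core2: Spent, empty brown cardboard core: ring 34 mm outside, 26 mm bore, 25 mm high, 15 g; origin at its middle (half height, on its axis), z along its axis. Starts upright in one of the bays. May be absent.
- tub: Grey open waste tub fixed to the bench, 150 x 150 x 60 mm outside, walls and floor 4 mm; origin at the centre of its underside.
- flask_a: Conical glass flask with foil cap, 84 mm base, 139 mm high, standing behind the dispenser; origin at its underside. Bystander.
- flask_b: The same sort of flask, standing beside the far left corner of the dispenser; origin at its underside. Bystander.
- bottle: Glass jar with orange cap, 64 mm in diameter, 130 mm high, standing behind the dispenser; origin at its underside. Bystander.

How it is judged:
By the outcome, as a careful person would: the job done as asked, in the order asked, and still so for the second after the job is handed in, with the robot touching nothing.
Of roll0, roll1, roll2 only 2 to 3 are there at a start; the rules pass over those that are not, and their reading is None.
Of core0, core1, core2 only 2 to 3 are there at a start; the rules pass over those that are not, and their reading is None.
At some moment in a run one of core0, core1, core2 may be knocked a few centimetres aside while the robot is not near it.
Once in a run the grip may slacken for a moment while it holds something.
It also fails if it takes over 210 s, if anything falls off the work surface, if the arm or the gripper's body presses on something with over 40 N, if the wrist force passes 120 N, or if a joint passes its speed limit or range.

ROBOT

A 6-joint arm with a two-finger parallel gripper is mounted at the origin on the work surface. World frame = base frame: x ahead of the robot, y to its left, z up, the work surface at z = 0. Lengths are in m, angles in rad, forces in N, time in s.
With the tool pointing down it reaches from about 0.3 to 0.775 m from the base axis. Payload 14.6 kg.
Tool frame: the origin (TCP) lies at the very end of the fingers, on their centre line; the grasp point (between the pads) lies 19 mm behind it; z points along the fingers, y is the line along which they close (so a half turn about z gives the same grasp; the last joint's range is limited). The gripper opens to 94 mm and grips with 3 to 60 N. Pads are 16 mm wide; open, the fingers measure 119 mm over their backs; the gripper's body (75 mm by 177 mm) begins 78 mm behind the grasp point.
Start: joints at [-1.337, 0.3, 1.521, -0, 1.321, -0.067], TCP at [0.163, -0.525, 0.205] pointing down, gripper open.
Joint ranges: [-3.03, 3.03], [-0.79, 2.21], [0.23, 2.52], [-1.04, 4.18], [0, 3.07], [-2.55, 2.55]. Speed limits (rad/s): [2.22, 2.22, 2.57, 3.14, 3.14, 3.14].

INTERFACE

Orientations are given as [roll, pitch, yaw] about the fixed x, y, z axes, in that order (R = Rz(yaw) Ry(pitch) Rx(roll)).
In Python, from rig import state, viewer, sign_off gives the robot as it stands.
- The arm moves only by the tool arm_command, never from a script. Its argument "motion" is a list that holds one entry, the list of rows, each a list of 5 numbers: the opening, from -1 (shut) to 1 (fully open), then the shift along the tool's x, y, z in m, then the turn about the tool's z in rad. In form: [[[jaw, tx, ty, tz, spin], ...]]. A call has 1 to 20 rows; each row shifts and turns the commanded pose from where the row before left it, along the tool's axes as they then stand; what a row does not reach is not made up. A row lasts 1/10 s, in which the tool goes at most 50 mm and 8.59 degrees, less where a joint would pass 70% of its speed; a pose out of reach is approached as far as the arm can. A call is refused whole if a number of a shift passes 0.05 or a number of a turn 0.15, either way. A call with a gripper value outside its range is refused whole. The fingers move at their own pace and stop on an object; the grip force is fixed at half the most. Time passes only in rows, so rows that do not move let the fingers close. It gives the time, the measured TCP pose, the force, the opening and the grip force at its end, in the units of the state.
- state(): the state, without advancing time (a new reading comes with each control period).
- viewer.snapshot(name): name is "scene" or "top" or "wrist"; returns a dict with "img" (400x640x3 uint8, red, green, blue), "fx", "fy", "cx", "cy" (pixels), "camera_from_world" (4x4, takes a point from world to camera coordinates). Camera axes: x right, y up, looking along -z (the intrinsics and any distortion apply to the point x, -y, -z); pixel columns grow to the right and rows downward; lengths in m; the calibration is good to about 2 mm. A picture is of the moment at which its call begins. There is no depth.
- sign_off(): hands the job in; it is judged then, once.
Trained networks look in the newest picture that a camera, given by its name, has taken for a name from the list of things; names that differ only in an ending like _2 or _b are one class to them, and where a whole thing is asked for, a point or a joint stands for the part that bears it (a point fixed in the world has none). Each returns a list of dicts, best first, with "confidence" (0 to 1); they miss things now and then, are a little off and sometimes report something else, mostly with a low value. They report only what shows in the picture. A call takes as long as a camera call.
- viewer.look_for(camera, query): "extent" ([left, top, width, height] in pixels, round what is visible of it).
- viewer.pinpoint(camera, query): "xy" ([column, row] in pixels: a listed point, or the origin of a listed thing).
The state is a dict: "time": time; "joint_pos": joint angles; "joint_vel": joint speeds; "joint_efforts": joint torques, N m; "position": TCP position; "eef_rot": TCP orientation; "wrist_force": force on the tool from outside, world axes, zero at the start; "torque": the same for the moment, N m; "grip_width": opening from 0.0 (shut) to 1.0 (fully open); "grasp_force": force on a finger pad.
Only numpy, scipy, OpenCV 4.12 (cv2) and the standard library are available. Lean on these libraries where they do the work, as an engineer would, in place of code of your own. Each camera call takes 0.05 s, during which the arm holds its last target. There are 200 camera calls.

## Working session

There is one attempt and no reset: what is moved stays moved. The work goes in short steps, Python scripts to look and compute and a tool call to move; the robot and the scene stay as the last step left them, time stands still between calls to the robot, and variables do not carry over. Pictures are saved under pics/ and viewed, at most 14 in all, crops included, and the job is handed in when it is done.

Besides the shell and the picture viewer there is one more tool, called after "Request:" as name([rows], argument=value, ...), one row to a line, values as JSON. arm_command: Moves the arm, as the interface text tells. Its arguments: {"type":"object","properties":{"motion":{"type":"array"}},"required":["motion"]}

```bash
mkdir -p pics; ls; cat > h.py <<'E'
import numpy as np, cv2
from rig import state, viewer, sign_off
def snap(c,name=None):
    s=viewer.snapshot(c)
    if name: cv2.imwrite(f'pics/{name}.png',s['img'][:,:,::-1])
    return s
def ray(s,px):
    T=np.array(s['camera_from_world']);R=T[:3,:3];t=T[:3,3]
    d=np.array([(px[0]-s['cx'])/s['fx'],-(px[1]-s['cy'])/s['fy'],-1.])
    return -R.T@t,R.T@d
def at(s,px,z):
    o,d=ray(s,px);return o+d*(z-o[2])/d[2]
def proj(s,p):
    T=np.array(s['camera_from_world']);c=T[:3,:3]@np.array(p)+T[:3,3]
    return np.array([s['cx']+s['fx']*c[0]/-c[2],s['cy']-s['fy']*c[1]/-c[2]])
def find(s,cam,names):
    for n,z in names:
        for r in viewer.pinpoint(cam,n)[:4]:
            print(cam,n,round(r['confidence'],2),np.round(r['xy']),np.round(at(s,r['xy'],z),4))
E
python3 - <<'E'
from h import *
for c in ['top','scene']:
    s=snap(c,c+'0')
    print(c,{k:v for k,v in s.items() if k not in('img',)})
    find(s,c,[('dispenser',0),('bay0',.012),('bay1',.012),('bay2',.012),('cover0_hinge',.043),('cover2_hinge',.043),('rack',0),('roll0',.0275),('core0',.0245),('tub',0),('flask_a',0),('bottle',0)])
print(state())
E
```

```text
pics
top {'fx': 445.6470067281755, 'fy': 445.6470067281755, 'cx': 320.81395611487966, 'cy': 186.36097692465086, 'camera_from_world': array([[ 8.54088786e-02, -9.96345907e-01, -3.97494845e-04,
        -2.37916089e-02],
       [ 9.74172063e-01,  8.34243771e-02,  2.09831279e-01,
        -5.68376259e-01],
       [-2.09031375e-01, -1.83086826e-02,  9.77737529e-01,
        -8.97825199e-01],
       [ 0.00000000e+00,  0.00000000e+00,  0.00000000e+00,
         1.00000000e+00]])}
top dispenser 0.66 [315. 190.] [0.571  0.0377 0.    ]
top bay0 0.79 [278. 179.] [0.5875 0.1249 0.012 ]
top bay0 0.61 [366. 203.] [ 0.5498 -0.0794  0.012 ]
top bay0 0.55 [316. 190.] [0.5685 0.0355 0.012 ]
top bay0 0.49 [277. 177.] [0.5927 0.1277 0.012 ]
top bay1 0.79 [278. 179.] [0.5875 0.1249 0.012 ]
top bay1 0.61 [366. 203.] [ 0.5498 -0.0794  0.012 ]
top bay1 0.55 [316. 190.] [0.5685 0.0355 0.012 ]
top bay1 0.49 [277. 177.] [0.5927 0.1277 0.012 ]
top bay2 0.79 [278. 179.] [0.5875 0.1249 0.012 ]
top bay2 0.61 [366. 203.] [ 0.5498 -0.0794  0.012 ]
top bay2 0.55 [316. 190.] [0.5685 0.0355 0.012 ]
top bay2 0.49 [277. 177
[... 2567 characters left out ...]
2  0.    ]
{'time': 1.3, 'joint_pos': array([-1.33661218e+00,  2.99875909e-01,  1.52100247e+00,  9.38792280e-06,
        1.32070280e+00, -6.66122892e-02]), 'joint_vel': array([-0.00057336,  0.00017733, -0.0002668 , -0.00144592, -0.00078843,
        0.00167705]), 'joint_efforts': array([ 1.90023158e-03, -5.31662357e+01, -3.52920163e+01,  7.09380442e-02,
        2.12077936e-02, -5.46908481e-06]), 'position': array([ 0.16294507, -0.52529683,  0.20545776]), 'eef_rot': array([ 3.14158060e+00, -8.31182369e-06,  3.00794112e-01]), 'wrist_force': array([0.56151728, 0.90611191, 0.29997691]), 'torque': array([-0.02958912,  0.01544173, -0.03352435]), 'grasp_force': 0.0, 'grip_width': 0.9994893220830521}
```

```bash
python3 - <<'E'
import cv2
a=cv2.imread('pics/top0.png')[90:310,150:510];cv2.imwrite('pics/topc.png',cv2.resize(a,None,fx=2.2,fy=2.2,interpolation=3))
a=cv2.imread('pics/scene0.png')[90:350,180:520];cv2.imwrite('pics/scenec.png',cv2.resize(a,None,fx=2.3,fy=2.3,interpolation=3))
E
```

```text
(no output)
```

View pics/topc.png

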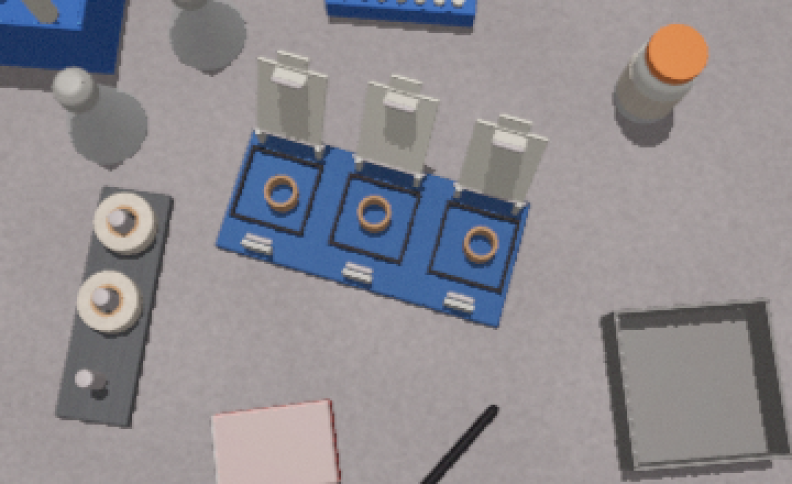

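View pics/scenec.png

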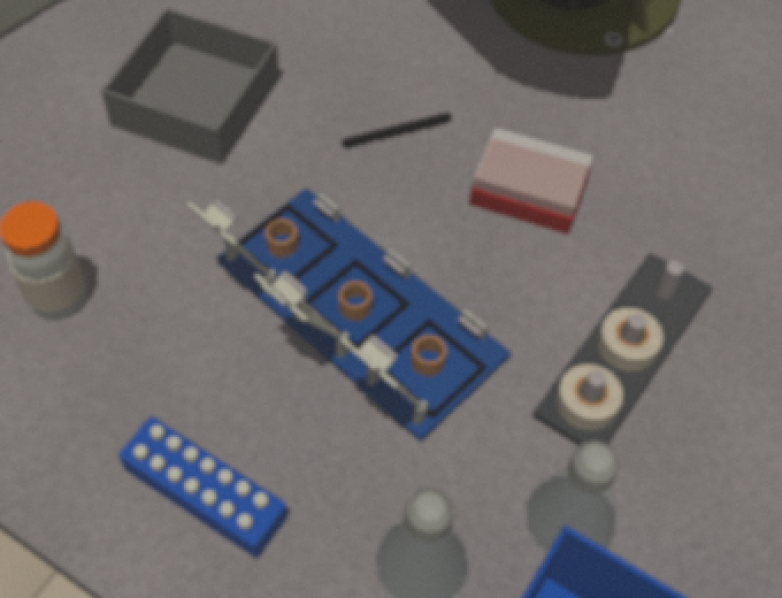

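The top crop shows three brown cores at (282,193), (374,213) and (481,244). Rolls are on two spindles at (124,222) and (109,301), and the front spindle is empty. All three covers are open. Next I'll refine the dispenser pose.

```bash
cat >> h.py <<'E'
def warp(s,z,x0=.3,y0=-.45,w=.6,h=.9,res=.001):
    # metric image: col=(x-x0)/res,row=(y-y0)/res
    c=[(x0,y0),(x0+w,y0),(x0+w,y0+h),(x0,y0+h)]
    src=np.float32([proj(s,(a,b,z)) for a,b in c]);dst=np.float32([((a-x0)/res,(b-y0)/res) for a,b in c])
    return cv2.warpPerspective(s['img'],cv2.getPerspectiveTransform(src,dst),(int(w/res),int(h/res)),flags=cv2.INTER_LINEAR)
def blobs(s,z,lo,hi,amin):
    hsv=cv2.cvtColor(warp(s,z),cv2.COLOR_RGB2HSV);m=cv2.inRange(hsv,lo,hi)
    m=cv2.morphologyEx(m,cv2.MORPH_OPEN,np.ones((3,3)))
    for c in cv2.findContours(m,cv2.RETR_EXTERNAL,cv2.CHAIN_APPROX_NONE)[0]:
        if cv2.contourArea(c)>amin:
            r=cv2.minAreaRect(cv2.convexHull(c));b=cv2.boxPoints(r)*.001+[.3,-.45]
            yield np.array(r[0])*.001+[.3,-.45],np.round(r[1],1),round(r[2],1),b
E
python3 - <<'E'
from h import *
for c in ['top','scene']:
    s=snap(c)
    for n,z,lo,hi,a in [('plate',.012,(100,120,40),(125,255,255),8000),('core',.037,(5,90,60),(20,255,255),200),('rack',.015,(90,20,20),(125,90,80),5000)]:
        for p,d,an,b in blobs(s,z,lo,hi,a): print(c,n,np.round(p,4),d,an,np.round(b,3).tolist() if n!='core' else '')
    for n,z in [('roll0',.0275),('tub',.03)]:
        for r in viewer.look_for(c,n)[:3]:
            l,t,w,h=r['extent'];print(c,n,round(r['confidence'],2),np.round(at(s,(l+w/2,t+h/2),z),4),w,h)
E
```

```text
top plate [0.8025 0.383 ] [132. 193.] 90.0 [[0.706, 0.317], [0.899, 0.317], [0.899, 0.449], [0.706, 0.449]]
top plate [0.5665 0.0276] [296.8 133.6] 78.7 [[0.472, -0.105], [0.603, -0.131], [0.661, 0.16], [0.53, 0.186]]
top core [ 0.768  -0.2695] [61.5 68.6] 45.0 
top roll0 0.74 [0.5415 0.276  0.0275] 32.3 28.6
top tub 0.67 [ 0.429  -0.2997  0.03  ] 85.8 74.2
scene plate [0.7605 0.382 ] [134. 193.] 90.0 [[0.664, 0.315], [0.857, 0.315], [0.857, 0.449], [0.664, 0.449]]
scene plate [0.5699 0.0285] [295.5 131.2] 78.6 [[0.476, -0.103], [0.605, -0.129], [0.664, 0.16], [0.535, 0.186]]
scene core [0.5936 0.1253] [38.9 29.5] 26.6 
scene core [0.58  0.031] [39.6 29.7] 45.0 
scene core [ 0.557 -0.078] [45.3 29.7] 45.0 
scene core [ 0.6962 -0.3081] [75.1 63.1] 63.4 
scene roll0 0.81 [0.545  0.2736 0.0275] 27.4 27.8
scene roll0 0.72 [0.4639 0.2764 0.0275] 29.0 27.0
scene tub 0.98 [ 0.4273 -0.2991  0.03  ] 76.2 71.4
```

```bash
cat >> h.py <<'E'
YAW=-.197;O=np.array([.573,.027])
def D(x,y): # dispenser -> world
    c,s=np.cos(YAW),np.sin(YAW);return O+[c*x-s*y,s*x+c*y]
def to(*ps,yaw=YAW):
    st=state();p=np.array(st['position']);y0=st['eef_rot'][2]
    print('t',round(st['time'],1),'pos',np.round(p,4),'rot',np.round(st['eef_rot'],3),'spin',round(y0-yaw,3))
    c,s=np.cos(yaw),np.sin(yaw)
    for q in ps:
        d=np.array(q)-p;t=[c*d[0]+s*d[1],s*d[0]-c*d[1],-d[2]];n=int(np.ceil(np.linalg.norm(t)/.04))
        print(' shift',np.round(t,4),'rows',n,'each',np.round(np.array(t)/max(n,1),4));p=np.array(q)
E
python3 -c "
from h import *
to((.553,-.081,.2))"
```

```text
t 1.6 pos [ 0.1629 -0.5253  0.2054] rot [-3.142  0.     0.301] spin 0.498
 shift [ 0.2956 -0.512   0.0054] rows 15 each [ 0.0197 -0.0341  0.0004]
```

Request:
arm_command([
  [[1,0,0,0,0.125],[1,0,0,0,0.125],[1,0,0,0,0.125],[1,0,0,0,0.123],[1,0.0197,-0.0341,0.0004,0],[1,0.0197,-0.0341,0.0004,0],[1,0.0197,-0.0341,0.0004,0],[1,0.0197,-0.0341,0.0004,0],[1,0.0197,-0.0341,0.0004,0],[1,0.0197,-0.0341,0.0004,0],[1,0.0197,-0.0341,0.0004,0],[1,0.0197,-0.0341,0.0004,0],[1,0.0197,-0.0341,0.0004,0],[1,0.0197,-0.0341,0.0004,0],[1,0.0197,-0.0341,0.0004,0],[1,0.0197,-0.0341,0.0004,0],[1,0.0197,-0.0341,0.0004,0],[1,0.0197,-0.0341,0.0004,0],[1,0.0197,-0.0341,0.0004,0],[1,0,0,0,0]],
])

```text
time: 3.6
position: [0.5547, -0.0785, 0.199]
eef_rot: [-3.141, 0.0, -0.194]
wrist_force: [0.1, -0.2, 0.2]
grip_width: 0.999
grasp_force: 0.0
```

```bash
python3 -c "
from h import *
s=snap('wrist','w1')
find(s,'wrist',[('core0',.0245),('bay0',.012)])
for r in viewer.look_for('wrist','core0')[:3]: print(r)
to((.553,-.081,.021))"
```

```text
wrist core0 0.84 [121. 178.] [0.5889 0.124  0.0245]
wrist core0 0.84 [326. 175.] [ 0.5519 -0.0804  0.0245]
wrist core0 0.26 [ 44. 300.] [0.4718 0.2582 0.0245]
wrist bay0 0.84 [320. 173.] [ 0.5518 -0.0745  0.012 ]
wrist bay0 0.74 [122. 172.] [0.5931 0.1286 0.012 ]
wrist bay0 0.69 [219. 173.] [0.5724 0.0293 0.012 ]
{'extent': [308.8, 156.5, 33.3, 39.4], 'confidence': 0.94}
{'extent': [94.4, 156.9, 48.4, 40.8], 'confidence': 0.92}
{'extent': [194.0, 153.6, 40.7, 38.8], 'confidence': 0.73}
t 3.8 pos [ 0.5525 -0.0823  0.1995] rot [ 3.141  0.    -0.198] spin -0.001
 shift [ 0.0003 -0.0013  0.1785] rows 5 each [ 0.0001 -0.0003  0.0357]
```

View pics/w1.png

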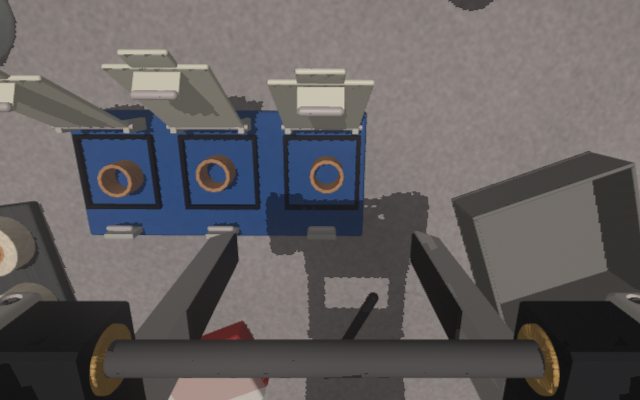

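The wrist view agrees with the model: the core in bay 2 is at (326,175) and the bay centre at (320,173). I'll grasp that core.

Request:
arm_command([
  [[1,0,0,0.036,0],[1,0,0,0.036,0],[1,0,0,0.036,0],[1,0,0,0.036,0],[1,0,0,0.0345,0],[1,0,0,0,0],[-1,0,0,0,0],[-1,0,0,0,0],[-1,0,0,0,0],[-1,0,0,0,0],[-1,0,0,0,0],[-1,0,0,0,0],[-1,0,0,0,0],[-1,0,0,0,0],[-1,0,0,-0.03,0],[-1,0,0,-0.036,0],[-1,0,0,-0.036,0],[-1,0,0,-0.036,0],[-1,0,0,0,0]],
])

```text
time: 5.7
position: [0.5548, -0.082, 0.1638]
eef_rot: [3.141, -0.008, -0.197]
wrist_force: [0.2, -0.9, -0.0]
grip_width: 0.362
grasp_force: 30.0
```

```bash
python3 -c "
from h import *
to((.435,-.3,.16),(.435,-.3,.10),(.435,-.3,.16),(.5735,.0285,.16))"
```

```text
t 5.7 pos [ 0.5548 -0.082   0.1638] rot [ 3.141 -0.008 -0.197] spin -0.0
 shift [-0.0748  0.2372  0.0038] rows 7 each [-0.0107  0.0339  0.0005]
 shift [ 0.   -0.    0.06] rows 2 each [ 0.   -0.    0.03]
 shift [ 0.   -0.   -0.06] rows 2 each [ 0.   -0.   -0.03]
 shift [ 0.0715 -0.3493 -0.    ] rows 9 each [ 0.0079 -0.0388 -0.    ]
```

Request:
arm_command([
  [[-1,-0.0107,0.034,0,0],[-1,-0.0107,0.034,0,0],[-1,-0.0107,0.034,0,0],[-1,-0.0107,0.034,0,0],[-1,-0.0107,0.034,0,0],[-1,-0.0107,0.034,0,0],[-1,-0.0107,0.034,0,0],[-1,0,0,0.04,0],[-1,0,0,0.04,0],[-1,0,0,0,0],[1,0,0,0,0],[1,0,0,0,0],[1,0,0,0,0],[1,0,0,0,0],[1,0,0,0,0],[1,0,0,-0.04,0],[1,0,0,-0.04,0],[1,0,0,0,0]],
])

```text
time: 7.5
position: [0.4346, -0.3016, 0.1643]
eef_rot: [3.138, -0.008, -0.197]
wrist_force: [-0.2, 0.1, 0.1]
grip_width: 0.987
grasp_force: 0.0
```

```bash
python3 -c "
from h import *
for c in ['top','scene']:
    s=snap(c); find(s,c,[('core0',.0245)])
to((.5735,.0285,.18))"
```

```text
top core0 0.61 [467. 262.] [ 0.436  -0.3018  0.0245]
top core0 0.55 [275. 177.] [0.588  0.1287 0.0245]
top core0 0.41 [318. 188.] [0.5728 0.032  0.0245]
scene core0 0.74 [337. 221.] [0.5718 0.0332 0.0245]
scene core0 0.44 [366. 245.] [0.5883 0.1236 0.0245]
scene core0 0.44 [262. 128.] [ 0.4364 -0.3003  0.0245]
scene core0 0.35 [286. 205.] [ 0.601  -0.0936  0.0245]
t 7.7 pos [ 0.4325 -0.3     0.158 ] rot [-3.141e+00  1.000e-03 -1.970e-01] spin -0.0
 shift [ 0.074  -0.3498 -0.022 ] rows 9 each [ 0.0082 -0.0389 -0.0024]
```

Request:
arm_command([
  [[1,0.008,-0.039,-0.0025,0],[1,0.008,-0.039,-0.0025,0],[1,0.008,-0.039,-0.0025,0],[1,0.008,-0.039,-0.0025,0],[1,0.008,-0.039,-0.0025,0],[1,0.008,-0.039,-0.0025,0],[1,0.008,-0.039,-0.0025,0],[1,0.008,-0.039,-0.0025,0],[1,0.0085,-0.038,-0.0025,0],[1,0,0,0,0],[1,0,0,0,0]],
])

```text
time: 8.8
position: [0.5721, 0.0291, 0.18]
eef_rot: [3.141, 0.002, -0.196]
wrist_force: [0.4, 0.0, -0.5]
grip_width: 1.0
grasp_force: 0.0
```

```bash
python3 -c "
from h import *
s=snap('wrist'); find(s,'wrist',[('core0',.0245)])
to((.573,.031,.021))"
```

```text
wrist core0 0.9 [325. 173.] [0.5752 0.0268 0.0245]
wrist core0 0.77 [221. 176.] [0.5917 0.1248 0.0245]
t 8.9 pos [0.572  0.0279 0.1806] rot [ 3.141e+00  1.000e-03 -1.980e-01] spin -0.001
 shift [ 0.0003 -0.0032  0.1596] rows 4 each [ 0.0001 -0.0008  0.0399]
```

Request:
arm_command([
  [[1,0.002,0,0.036,0],[1,0,0,0.036,0],[1,0,0,0.036,0],[1,0,0,0.036,0],[1,0,0,0.0155,0],[1,0,0,0,0],[-1,0,0,0,0],[-1,0,0,0,0],[-1,0,0,0,0],[-1,0,0,0,0],[-1,0,0,0,0],[-1,0,0,0,0],[-1,0,0,0,0],[-1,0,0,0,0],[-1,0,0,-0.03,0],[-1,0,0,-0.036,0],[-1,0,0,-0.036,0],[-1,0,0,-0.036,0],[-1,0,0,0,0]],
])

```text
time: 10.8
position: [0.5764, 0.0283, 0.165]
eef_rot: [-3.14, -0.008, -0.197]
wrist_force: [0.5, 1.0, -0.2]
grip_width: 0.358
grasp_force: 30.0
```

```bash
python3 -c "
from h import *
to((.435,-.28,.16),(.435,-.28,.08))"
```

```text
t 10.8 pos [0.5764 0.0283 0.165 ] rot [-3.14  -0.008 -0.197] spin -0.0
 shift [-0.0783  0.33    0.005 ] rows 9 each [-0.0087  0.0367  0.0006]
 shift [ 0.   -0.    0.08] rows 2 each [ 0.   -0.    0.04]
```

Request:
arm_command([
  [[-1,-0.0085,0.0365,0,0],[-1,-0.0085,0.0365,0,0],[-1,-0.0085,0.0365,0,0],[-1,-0.0085,0.0365,0,0],[-1,-0.0085,0.0365,0,0],[-1,-0.0085,0.0365,0,0],[-1,-0.0085,0.0365,0,0],[-1,-0.0085,0.0365,0,0],[-1,-0.0085,0.0365,0,0],[-1,0,0,0.035,0],[-1,0,0,0.035,0],[-1,0,0,0,0],[1,0,0,0,0],[1,0,0,0,0],[1,0,0,0,0],[1,0,0,0,0],[1,0,0,0,0],[1,0,0,-0.04,0],[1,0,0,-0.04,0],[1,0,0,0,0]],
])

```text
time: 12.8
position: [0.4368, -0.28, 0.1752]
eef_rot: [3.138, -0.008, -0.197]
wrist_force: [1.6, 0.5, -0.9]
grip_width: 0.99
grasp_force: 0.0
```

```bash
python3 -c "
from h import *
for c in ['top','scene']:
    s=snap(c); find(s,c,[('core0',.0245)])
to((.589,.124,.18))"
```

```text
top core0 0.62 [468. 267.] [ 0.426  -0.3049  0.0245]
top core0 0.61 [438. 259.] [ 0.4371 -0.2402  0.0245]
top core0 0.57 [276. 177.] [0.5893 0.1273 0.0245]
scene core0 0.71 [368. 244.] [0.5837 0.1253 0.0245]
scene core0 0.54 [261. 129.] [ 0.4383 -0.2998  0.0245]
scene core0 0.41 [354. 258.] [0.633  0.1184 0.0245]
scene core0 0.28 [449. 241.] [0.4764 0.2758 0.0245]
t 13.0 pos [ 0.4347 -0.2786  0.169 ] rot [-3.141e+00  1.000e-03 -1.970e-01] spin -0.0
 shift [ 0.0725 -0.425  -0.011 ] rows 11 each [ 0.0066 -0.0386 -0.001 ]
```

Request:
arm_command([
  [[1,0.0066,-0.0386,-0.001,0],[1,0.0066,-0.0386,-0.001,0],[1,0.0066,-0.0386,-0.001,0],[1,0.0066,-0.0386,-0.001,0],[1,0.0066,-0.0386,-0.001,0],[1,0.0066,-0.0386,-0.001,0],[1,0.0066,-0.0386,-0.001,0],[1,0.0066,-0.0386,-0.001,0],[1,0.0066,-0.0386,-0.001,0],[1,0.0066,-0.0386,-0.001,0],[1,0.0066,-0.0386,-0.001,0],[1,0,0,0,0],[1,0,0,0,0]],
])

```text
time: 14.3
position: [0.589, 0.1236, 0.1794]
eef_rot: [3.141, 0.002, -0.196]
wrist_force: [0.8, -0.6, 0.4]
grip_width: 1.003
grasp_force: 0.0
```

```bash
python3 -c "
from h import *
s=snap('wrist','w2'); find(s,'wrist',[('core0',.0245),('roll0',.0275)])
to((.589,.124,.021))"
```

```text
wrist core0 0.91 [322. 178.] [0.5886 0.1247 0.0245]
wrist core0 0.45 [420. 174.] [0.5737 0.0332 0.0245]
wrist roll0 0.91 [184. 252.] [0.5406 0.2772 0.0275]
wrist roll0 0.78 [202. 315.] [0.466  0.2806 0.0275]
t 14.4 pos [0.5892 0.1222 0.1805] rot [ 3.141e+00  1.000e-03 -1.980e-01] spin -0.001
 shift [-0.0005 -0.0017  0.1595] rows 4 each [-0.0001 -0.0004  0.0399]
```

View pics/w2.png

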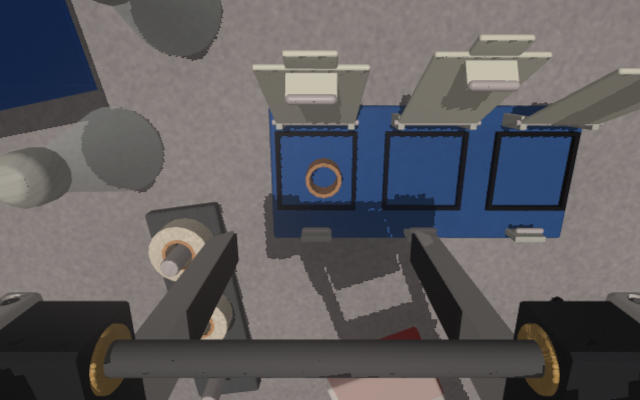

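The wrist view shows the last core at (322,178) and the other two bays empty.

Request:
arm_command([
  [[1,0,-0.0015,0.036,0],[1,0,0,0.036,0],[1,0,0,0.036,0],[1,0,0,0.036,0],[1,0,0,0.0155,0],[1,0,0,0,0],[-1,0,0,0,0],[-1,0,0,0,0],[-1,0,0,0,0],[-1,0,0,0,0],[-1,0,0,0,0],[-1,0,0,0,0],[-1,0,0,0,0],[-1,0,0,0,0],[-1,0,0,-0.03,0],[-1,0,0,-0.036,0],[-1,0,0,-0.036,0],[-1,0,0,-0.036,0],[-1,0,0,0,0]],
])

```text
time: 16.35
position: [0.5916, 0.1251, 0.1647]
eef_rot: [-3.139, -0.008, -0.197]
wrist_force: [0.6, 0.4, -0.1]
grip_width: 0.344
grasp_force: 30.0
```

```bash
python3 -c "
from h import *
to((.435,-.31,.16),(.435,-.31,.08))"
```

```text
t 16.4 pos [0.5916 0.1251 0.1647] rot [-3.139 -0.008 -0.197] spin -0.0
 shift [-0.0685  0.4573  0.0047] rows 12 each [-0.0057  0.0381  0.0004]
 shift [ 0.   -0.    0.08] rows 2 each [ 0.   -0.    0.04]
```

Request:
arm_command([
  [[-1,-0.0057,0.038,0,0],[-1,-0.0057,0.038,0,0],[-1,-0.0057,0.038,0,0],[-1,-0.0057,0.038,0,0],[-1,-0.0057,0.038,0,0],[-1,-0.0057,0.038,0,0],[-1,-0.0057,0.038,0,0],[-1,-0.0057,0.038,0,0],[-1,-0.0057,0.038,0,0],[-1,-0.0057,0.038,0,0],[-1,-0.0057,0.038,0,0],[-1,-0.0057,0.038,0,0],[-1,0,0,0.035,0],[-1,0,0,0.035,0],[-1,0,0,0,0],[1,0,0,0,0],[1,0,0,0,0],[1,0,0,0,0],[1,0,0,0,0],[1,0,0,0,0]],
])

```text
time: 18.35
position: [0.4336, -0.3091, 0.0901]
eef_rot: [3.141, -0.001, -0.197]
wrist_force: [0.4, -0.1, -1.0]
grip_width: 0.739
grasp_force: 0.0
```

Request:
arm_command([
  [[1,0,0,-0.04,0],[1,0,0,-0.04,0],[1,0,0,0,0]],
])

```text
time: 18.65
position: [0.435, -0.3103, 0.1748]
eef_rot: [3.138, -0.008, -0.197]
wrist_force: [0.1, 0.2, -0.6]
grip_width: 0.984
grasp_force: 0.0
```

```bash
python3 -c "
from h import *
for c in ['top','scene']:
    s=snap(c,c+'3'); find(s,c,[('core0',.0245),('roll0',.0275),('rack',0)])
a=cv2.imread('pics/top3.png')[90:310,150:550];cv2.imwrite('pics/top3c.png',cv2.resize(a,None,fx=2,fy=2,interpolation=3))
to((.543,.277,.18))"
```

```text
top core0 0.74 [440. 260.] [ 0.4366 -0.2448  0.0245]
top core0 0.39 [474. 263.] [ 0.4358 -0.3168  0.0245]
top core0 0.39 [467. 267.] [ 0.4255 -0.3034  0.0245]
top roll0 0.9 [201. 226.] [0.4646 0.2787 0.0275]
top roll0 0.82 [208. 191.] [0.5428 0.2742 0.0275]
top rack 0.9 [201. 228.] [0.4641 0.2849 0.    ]
scene core0 0.54 [259. 120.] [ 0.4173 -0.3256  0.0245]
scene core0 0.54 [260. 129.] [ 0.4419 -0.3019  0.0245]
scene core0 0.43 [276. 140.] [ 0.4477 -0.2411  0.0245]
scene roll0 0.76 [450. 233.] [0.4567 0.2679 0.0275]
scene roll0 0.57 [436. 265.] [0.5478 0.2792 0.0275]
scene rack 0.95 [452. 241.] [0.4572 0.2798 0.    ]
scene rack 0.16 [259. 121.] [ 0.4035 -0.3409 -0.    ]
t 19.1 pos [ 0.4331 -0.3088  0.1686] rot [-3.141e+00  1.000e-03 -1.970e-01] spin -0.0
 shift [-0.0069 -0.596  -0.0114] rows 15 each [-0.0005 -0.0397 -0.0008]
```

View pics/top3c.png

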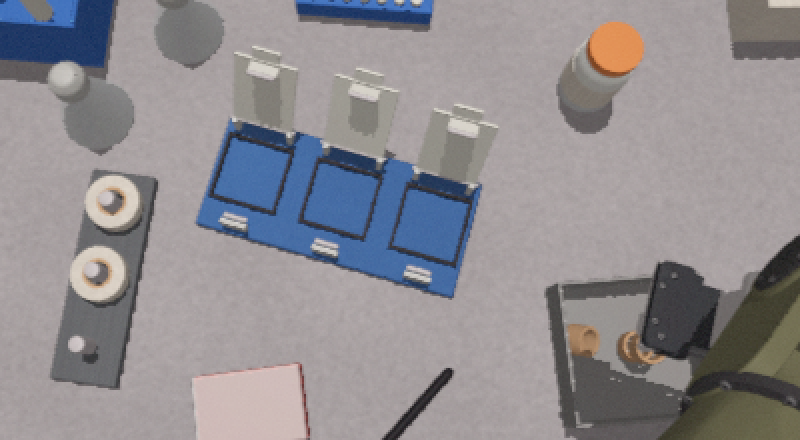

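The top view shows all bays empty and the cores in the tub at (582,340) and (640,348). Next are the rolls.

Request:
arm_command([
  [[1,-0.0005,-0.0397,-0.001,0],[1,-0.0005,-0.0397,-0.001,0],[1,-0.0005,-0.0397,-0.001,0],[1,-0.0005,-0.0397,-0.001,0],[1,-0.0005,-0.0397,-0.001,0],[1,-0.0005,-0.0397,-0.001,0],[1,-0.0005,-0.0397,-0.001,0],[1,-0.0005,-0.0397,-0.001,0],[1,-0.0005,-0.0397,-0.001,0],[1,-0.0005,-0.0397,-0.001,0],[1,-0.0005,-0.0397,-0.001,0],[1,-0.0005,-0.0397,-0.001,0],[1,-0.0005,-0.0397,-0.001,0],[1,-0.0005,-0.0397,-0.001,0],[1,-0.0005,-0.0397,-0.001,0],[1,0,0,0,0],[1,0,0,0,0]],
])

```text
time: 20.75
position: [0.5424, 0.2767, 0.1835]
eef_rot: [3.141, 0.001, -0.196]
wrist_force: [0.6, -1.4, -0.6]
grip_width: 1.001
grasp_force: 0.0
```

```bash
python3 -c "
from h import *
s=snap('wrist'); find(s,'wrist',[('roll0',.0275),('core0',.0245)])
to((.542,.276,.022))"
```

```text
wrist roll0 0.72 [334. 242.] [0.4737 0.2799 0.0275]
wrist roll0 0.63 [336. 252.] [0.4628 0.2797 0.0275]
wrist roll0 0.58 [326. 179.] [0.5397 0.2752 0.0275]
t 20.9 pos [0.5427 0.2753 0.1844] rot [ 3.141  0.    -0.198] spin -0.001
 shift [-0.0008 -0.0005  0.1624] rows 5 each [-0.0002 -0.0001  0.0325]
```

Request:
arm_command([
  [[1,-0.001,0,0.036,0],[1,0,0,0.036,0],[1,0,0,0.036,0],[1,0,0,0.036,0],[1,0,0,0.018,0],[1,0,0,0,0],[-1,0,0,0,0],[-1,0,0,0,0],[-1,0,0,0,0],[-1,0,0,0,0],[-1,0,0,0,0],[-1,0,0,0,0],[-1,0,0,-0.02,0],[-1,0,0,-0.02,0],[-1,0,0,-0.02,0],[-1,0,0,-0.02,0],[-1,0,0,-0.02,0],[-1,0,0,-0.02,0],[-1,0,0,0,0],[-1,0,0,0,0]],
])

```text
time: 22.9
position: [0.5415, 0.2766, 0.1418]
eef_rot: [3.141, 0.0, -0.197]
wrist_force: [0.1, 1.1, -1.0]
grip_width: 0.641
grasp_force: 30.0
```

```bash
python3 -c "
from h import *
snap('wrist','w4')
print(D(0,105));to((*D(0,105),.14))"
```

```text
[ 21.12446535 102.99610834]
t 22.9 pos [0.5413 0.2765 0.1411] rot [ 3.141e+00  1.000e-03 -1.970e-01] spin -0.0
 shift [ 7.990000e-02 -1.047616e+02  1.100000e-03] rows 2620 each [ 0.   -0.04  0.  ]
```

View pics/w4.png

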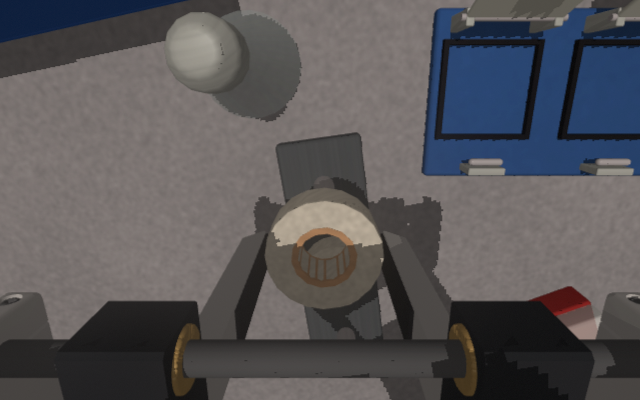

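The roll is held flat at (324,248). I'll check its offset in the tool.

```bash
python3 -c "
from h import *
s=snap('wrist')
print(at(s,(324,248),.159), at(s,(324,263),.134))
find(s,'wrist',[('roll0',.147),('bay0',.012)])
print(D(0,.105));to((*D(0,.105),.14))"
```

```text
[0.54859801 0.27493073 0.159     ] [0.52778346 0.27902791 0.134     ]
wrist roll0 0.57 [322. 250.] [0.5419 0.277  0.147 ]
wrist bay0 0.75 [485.  90.] [0.5938 0.1301 0.012 ]
wrist bay0 0.74 [614.  90.] [0.5731 0.0259 0.012 ]
[0.59355147 0.12996911]
t 23.1 pos [0.5413 0.2765 0.1412] rot [ 3.141e+00  2.000e-03 -1.970e-01] spin -0.0
 shift [0.0799 0.1334 0.0012] rows 4 each [0.02   0.0334 0.0003]
```

Request:
arm_command([
  [[-1,0.016,0.0267,0,0],[-1,0.016,0.0267,0,0],[-1,0.016,0.0267,0,0],[-1,0.016,0.0267,0,0],[-1,0.016,0.0266,0,0],[-1,0,0,0,0],[-1,0,0,0,0],[-1,0,0,0.03,0],[-1,0,0,0.03,0],[-1,0,0,0.02,0],[-1,0,0,0,0]],
])

```text
time: 24.2
position: [0.5921, 0.131, 0.0594]
eef_rot: [3.14, 0.005, -0.196]
wrist_force: [-0.3, -0.4, -0.6]
grip_width: 0.637
grasp_force: 30.0
```

```bash
python3 -c "
from h import *
print(state()['grip_width'])
s=snap('wrist')
find(s,'wrist',[('roll0',.067),('bay0',.012)])
to((*D(0,.105),.020))"
```

```text
0.6372324850459942
wrist roll0 0.95 [323. 251.] [0.593  0.1312 0.067 ]
wrist roll0 0.49 [636. 212.] [ 0.5831 -0.0289  0.067 ]
wrist bay0 0.81 [636. 214.] [ 0.5523 -0.0749  0.012 ]
wrist bay0 0.75 [480. 214.] [0.5726 0.028  0.012 ]
t 24.4 pos [0.5944 0.1309 0.0637] rot [-3.141e+00 -1.000e-03 -1.960e-01] spin 0.001
 shift [-0.0007  0.0011  0.0437] rows 2 each [-0.0003  0.0005  0.0218]
```

Request:
arm_command([
  [[-1,-0.0003,0.001,0.02,0],[-1,0,0,0.01,0],[-1,0,0,0.008,0],[-1,0,0,0.003,0],[-1,0,0,0,0],[-1,0,0,0,0]],
])

```text
time: 24.95
position: [0.5939, 0.1293, 0.0221]
eef_rot: [-3.141, -0.001, -0.197]
wrist_force: [0.2, 0.4, -0.0]
grip_width: 0.636
grasp_force: 30.0
```

Request:
arm_command([
  [[-1,0,0,0.001,0],[-1,0,0,0,0],[1,0,0,0,0],[1,0,0,0,0],[1,0,0,0,0],[1,0,0,0,0],[1,0,0,-0.02,0],[1,0,0,-0.035,0],[1,0,0,-0.035,0],[1,0,0,-0.035,0],[1,0,0,-0.035,0],[1,0,0,0,0]],
])

```text
time: 26.15
position: [0.5953, 0.1295, 0.1857]
eef_rot: [-3.139, -0.008, -0.197]
wrist_force: [0.5, 0.7, -0.4]
grip_width: 0.996
grasp_force: 0.0
```

```bash
python3 -c "
from h import *
s=snap('wrist','w5')
find(s,'wrist',[('roll0',.0245),('bay0',.012)])
to((.464,.279,.18))"
```

```text
wrist roll0 0.74 [323. 177.] [0.5958 0.1309 0.0245]
wrist bay0 0.96 [529. 176.] [ 0.553 -0.073  0.012]
wrist bay0 0.79 [325. 177.] [0.5924 0.1287 0.012 ]
wrist bay0 0.63 [423. 178.] [0.5715 0.0322 0.012 ]
t 26.3 pos [0.5932 0.1292 0.1796] rot [ 3.141e+00  1.000e-03 -1.970e-01] spin -0.0
 shift [-0.156  -0.1216 -0.0004] rows 5 each [-0.0312 -0.0243 -0.0001]
```

View pics/w5.png

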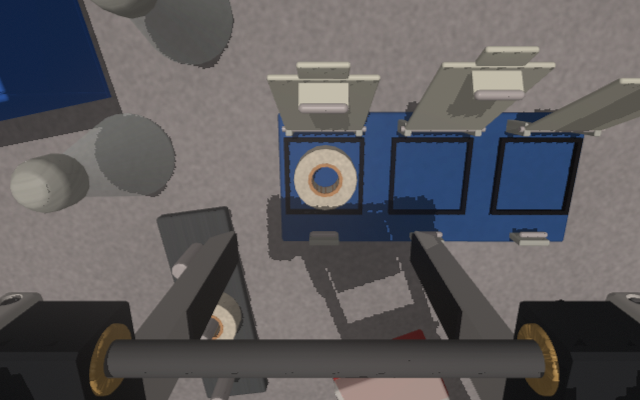

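The roll lies flat and centred in bay 0 at (325,178). I'll fetch the second one.

Request:
arm_command([
  [[1,-0.026,-0.0203,0,0],[1,-0.026,-0.0203,0,0],[1,-0.026,-0.0203,0,0],[1,-0.026,-0.0203,0,0],[1,-0.026,-0.0203,0,0],[1,-0.026,-0.0202,0,0],[1,0,0,0,0],[1,0,0,0,0]],
])

```text
time: 27.1
position: [0.464, 0.2791, 0.1794]
eef_rot: [3.14, 0.001, -0.196]
wrist_force: [0.1, 0.4, -0.3]
grip_width: 1.001
grasp_force: 0.0
```

```bash
python3 -c "
from h import *
s=snap('wrist'); find(s,'wrist',[('roll0',.0275)])
s=snap('scene'); find(s,'scene',[('roll0',.0275)])
to((.464,.279,.022))"
```

```text
wrist roll0 0.78 [321. 180.] [0.4624 0.2818 0.0275]
scene roll0 0.97 [367. 248.] [0.5972 0.1301 0.0275]
scene roll0 0.59 [452. 238.] [0.4654 0.2784 0.0275]
scene roll0 0.34 [278. 138.] [ 0.444  -0.2396  0.0275]
t 27.3 pos [0.4649 0.2783 0.18  ] rot [ 3.141e+00  1.000e-03 -1.980e-01] spin -0.001
 shift [-0.001  -0.0005  0.158 ] rows 4 each [-0.0003 -0.0001  0.0395]
```

Request:
arm_command([
  [[1,-0.001,-0.001,0.036,0],[1,0,0,0.036,0],[1,0,0,0.036,0],[1,0,0,0.036,0],[1,0,0,0.014,0],[1,0,0,0,0],[-1,0,0,0,0],[-1,0,0,0,0],[-1,0,0,0,0],[-1,0,0,0,0],[-1,0,0,0,0],[-1,0,0,0,0],[-1,0,0,-0.02,0],[-1,0,0,-0.02,0],[-1,0,0,-0.02,0],[-1,0,0,-0.02,0],[-1,0,0,-0.02,0],[-1,0,0,-0.02,0],[-1,0,0,0,0],[-1,0,0,0,0]],
])

```text
time: 29.3
position: [0.4634, 0.2802, 0.1418]
eef_rot: [3.141, 0.0, -0.197]
wrist_force: [-0.6, 1.2, -1.4]
grip_width: 0.637
grasp_force: 30.0
```

```bash
python3 -c "
from h import *
print(state()['grip_width'])
s=snap('wrist')
find(s,'wrist',[('roll0',.1475)])
to((*D(0,0),.142))"
```

```text
0.6366859078326553
wrist roll0 0.88 [326. 251.] [0.4632 0.2793 0.1475]
t 29.4 pos [0.4631 0.2801 0.1411] rot [ 3.14e+00  1.00e-03 -1.97e-01] spin -0.0
 shift [ 0.1573  0.2267 -0.0009] rows 7 each [ 0.0225  0.0324 -0.0001]
```

Request:
arm_command([
  [[-1,0.0197,0.0283,0,0],[-1,0.0197,0.0283,0,0],[-1,0.0197,0.0283,0,0],[-1,0.0197,0.0283,0,0],[-1,0.0197,0.0283,0,0],[-1,0.0197,0.0283,0,0],[-1,0.0197,0.0283,0,0],[-1,0.0195,0.0285,0,0],[-1,0,0,0,0],[-1,0,0,0,0],[-1,0,0,0.03,0],[-1,0,0,0.03,0],[-1,0,0,0.02,0],[-1,0,0,0,0],[-1,0,0,0,0]],
])

```text
time: 30.9
position: [0.5735, 0.0281, 0.0628]
eef_rot: [-3.142, 0.0, -0.196]
wrist_force: [-0.2, -1.1, -0.2]
grip_width: 0.634
grasp_force: 30.0
```

```bash
python3 -c "
from h import *
print(state()['grip_width'])
s=snap('wrist','w6')
find(s,'wrist',[('roll0',.0675),('bay0',.012)])
to((*D(0,0),.020))"
```

```text
0.6341215531802193
wrist roll0 0.83 [162. 223.] [0.6052 0.1074 0.0675]
wrist roll0 0.6 [323. 249.] [0.5743 0.0282 0.0675]
wrist bay0 0.98 [171. 216.] [0.5932 0.1301 0.012 ]
wrist bay0 0.82 [478. 215.] [ 0.5523 -0.0746  0.012 ]
t 31.1 pos [0.5741 0.0276 0.0638] rot [-3.141e+00 -2.000e-03 -1.970e-01] spin 0.0
 shift [-0.001   0.0008  0.0438] rows 2 each [-0.0005  0.0004  0.0219]
```

Request:
arm_command([
  [[-1,-0.0005,0.001,0.02,0],[-1,0,0,0.01,0],[-1,0,0,0.008,0],[-1,0,0,0.003,0],[-1,0,0,0.001,0],[-1,0,0,0,0],[1,0,0,0,0],[1,0,0,0,0],[1,0,0,0,0],[1,0,0,0,0],[1,0,0,-0.02,0],[1,0,0,-0.035,0],[1,0,0,-0.035,0],[1,0,0,-0.035,0],[1,0,0,-0.035,0],[1,0,0,0,0]],
])

```text
time: 32.65
position: [0.5746, 0.0264, 0.1855]
eef_rot: [-3.14, -0.008, -0.197]
wrist_force: [-0.3, 0.4, -0.0]
grip_width: 0.999
grasp_force: 0.0
```

```bash
python3 -c "
from h import *
s=snap('wrist','w7')
find(s,'wrist',[('roll0',.0245),('core0',.0245),('cover0_hinge',.043)])
s=snap('top','top7');find(s,'top',[('roll0',.0245),('core0',.0245),('cover0_hinge',.043)])
cv2.imwrite('pics/both7.png',np.vstack([cv2.imread('pics/w7.png')[80:260],cv2.resize(cv2.imread('pics/top7.png')[80:310,150:550],(640,368))]))
to((*D(0,0),.20))"
```

```text
wrist roll0 0.94 [218. 180.] [0.5926 0.1284 0.0245]
wrist roll0 0.56 [325. 180.] [0.572  0.0259 0.0245]
wrist roll0 0.16 [634. 244.] [ 0.4422 -0.2728  0.0245]
wrist core0 0.6 [604. 253.] [ 0.4386 -0.2428  0.0245]
wrist core0 0.22 [74. 17.] [0.7565 0.2099 0.0245]
wrist cover0_hinge 0.59 [203. 129.] [0.6432 0.122  0.043 ]
wrist cover0_hinge 0.58 [322. 178.] [0.5786 0.0272 0.043 ]
top core0 0.67 [439. 260.] [ 0.4362 -0.2428  0.0245]
top core0 0.51 [472. 264.] [ 0.4327 -0.3132  0.0245]
top core0 0.42 [468. 263.] [ 0.4353 -0.3039  0.0245]
t 33.0 pos [0.5726 0.0264 0.1795] rot [ 3.141e+00  1.000e-03 -1.970e-01] spin -0.0
 shift [ 0.0003 -0.0007 -0.0205] rows 1 each [ 0.0003 -0.0007 -0.0205]
```

View pics/both7.png

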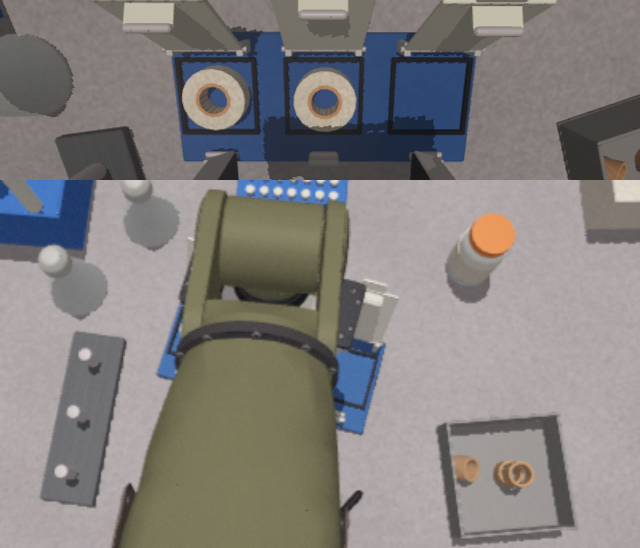

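Both rolls lie flat and centred in bays 0 and 1. The rack is empty and all three cores are in the tub. Now the covers, starting with bay 2.

Request:
arm_command([
  [[-1,0,0,-0.035,0],[-1,0.028,0.021,0,0],[-1,0.028,0.021,0,0],[-1,0.028,0.021,0,0],[-1,0.028,0.021,0,0],[-1,0.028,0.021,0,0],[-1,0,0,0,0],[-1,0,0,0.03,0],[-1,0,0,0.03,0],[-1,0,0,0.03,0],[-1,0,0,0,0],[-1,0,0,0,0]],
])

```text
time: 34.25
position: [0.6896, -0.1037, 0.1261]
eef_rot: [-3.142, 0.0, -0.197]
wrist_force: [-0.5, -0.0, 1.2]
grip_width: 0.024
grasp_force: 0.0
```

```bash
cat >> h.py <<'E'
def disp():
    p=np.array(state()['position']);c,s=np.cos(YAW),np.sin(YAW);d=p[:2]-O
    print('disp mm',np.round(1000*np.array([c*d[0]+s*d[1],-s*d[0]+c*d[1],p[2]]),1),'F',np.round(state()['wrist_force'],1),'grip',state()['grip_width'])
E
python3 -c "
from h import *
disp();snap('scene','s8')
a=cv2.imread('pics/s8.png')[90:350,180:520];cv2.imwrite('pics/s8c.png',cv2.resize(a,None,fx=2.2,fy=2.2,interpolation=3))"
```

```text
disp mm [ 139.9 -105.3  126.1] F [-0.5 -0.   1.2] grip 0.02375060753450273
```

View pics/s8c.png

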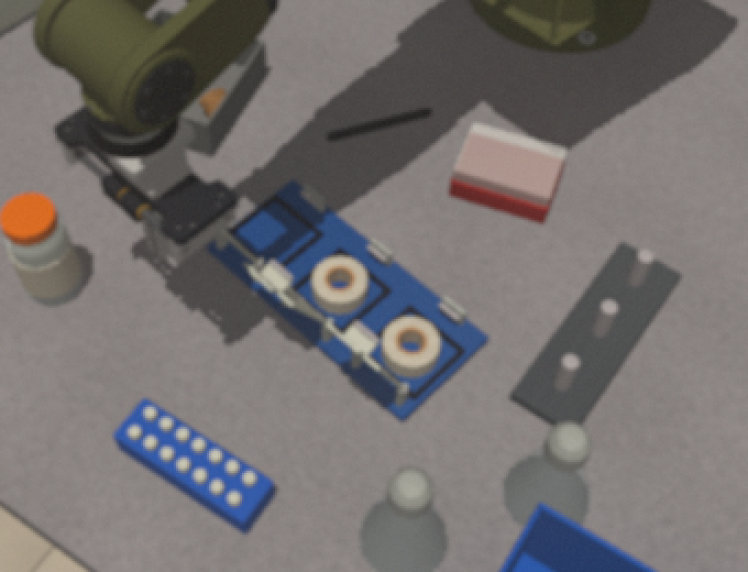

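The fingers are behind cover 2. The jar is clear on the left at (35,250). I'll swing the cover over.

Request:
arm_command([
  [[-1,-0.02,0,0,0],[-1,-0.02,0,0,0],[-1,-0.02,0,0,0],[-1,-0.02,0,0,0],[-1,-0.02,0,0,0],[-1,-0.02,0,0,0],[-1,-0.02,0,0,0],[-1,-0.014,0,0,0],[-1,-0.01,0,0,0],[-1,-0.008,0,0.01,0],[-1,-0.0075,0,0.0095,0],[-1,-0.0055,0,0.0095,0],[-1,-0.005,0,0.01,0],[-1,-0.003,0,0.0095,0],[-1,-0.003,0,0.01,0],[-1,-0.002,0,0.0065,0],[-1,-0.001,0,0.0055,0],[-1,0,0,0,0]],
])

```text
time: 36.1
position: [0.4945, -0.065, 0.0546]
eef_rot: [3.142, 0.0, -0.197]
wrist_force: [-1.4, 0.6, 6.2]
grip_width: 0.004
grasp_force: 2.8
```

```bash
python3 -c "
from h import *
disp();snap('scene','s9')
a=cv2.imread('pics/s9.png')[130:280,180:400];cv2.imwrite('pics/s9c.png',cv2.resize(a,None,fx=3,fy=3,interpolation=3))"
```

```text
disp mm [ -59.  -105.6   54.6] F [-1.4  0.6  6.2] grip 0.004185940536781384
```

View pics/s9c.png

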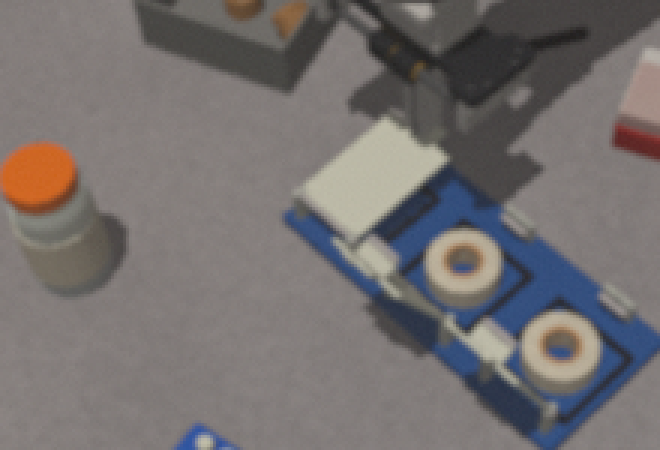

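Cover 2 is over and resting on its catch, with 6 N on the tip. I'll press it down in small steps.

Request:
arm_command([
  [[-1,0,0,0.002,0],[-1,0,0,0.002,0],[-1,0,0,0.002,0],[-1,0,0,0,0]],
])

```text
time: 36.55
position: [0.4945, -0.065, 0.0488]
eef_rot: [-3.142, 0.0, -0.197]
wrist_force: [0.3, 0.7, -0.0]
grip_width: 0.006
grasp_force: 0.0
```

Request:
arm_command([
  [[-1,0,0,0.002,0],[-1,0,0,0.001,0],[-1,0,0,0.001,0],[-1,0,0,0,0]],
])

```text
time: 36.95
position: [0.4945, -0.065, 0.0451]
eef_rot: [3.142, -0.0, -0.197]
wrist_force: [-0.6, -0.3, 3.4]
grip_width: 0.006
grasp_force: 1.5
```

Request:
arm_command([
  [[-1,0,0,0.001,0],[-1,0,0,0,0]],
])

```text
time: 37.15
position: [0.4946, -0.065, 0.0449]
eef_rot: [3.142, -0.0, -0.197]
wrist_force: [-6.1, 1.0, 14.5]
grip_width: 0.004
grasp_force: 7.3
```

Cover 2 is shut: the tip stands at 45 mm with 14.5 N on it. Next is cover 1.

Request:
arm_command([
  [[-1,0,0,-0.02,0],[-1,0,0,-0.04,0],[-1,0,0,-0.04,0],[-1,0,0,-0.04,0],[-1,0,0,-0.03,0],[-1,0.033,-0.0175,0,0],[-1,0.033,-0.0175,0,0],[-1,0.033,-0.0175,0,0],[-1,0.033,-0.0175,0,0],[-1,0.033,-0.0175,0,0],[-1,0.034,-0.0175,0,0],[-1,0,0,0,0],[-1,0,0,0.03,0],[-1,0,0,0.03,0],[-1,0,0,0.028,0],[-1,0,0,0,0],[-1,0,0,0,0]],
])

```text
time: 38.85
position: [0.7101, -0.0013, 0.127]
eef_rot: [-3.142, -0.0, -0.197]
wrist_force: [-0.1, -0.5, 1.0]
grip_width: 0.006
grasp_force: 0.0
```

```bash
python3 -c "
from h import *
disp()"
```

```text
disp mm [140.   -0.9 127. ] F [-0.1 -0.5  1. ] grip 0.0059755205641759505
```

Request:
arm_command([
  [[-1,-0.02,-0.001,0.001,0],[-1,-0.02,0,0,0],[-1,-0.02,0,0,0],[-1,-0.02,0,0,0],[-1,-0.02,0,0,0],[-1,-0.02,0,0,0],[-1,-0.02,0,0,0],[-1,-0.014,0,0,0],[-1,-0.01,0,0,0],[-1,-0.008,0,0.01,0],[-1,-0.0075,0,0.0095,0],[-1,-0.0055,0,0.0095,0],[-1,-0.005,0,0.01,0],[-1,-0.003,0,0.0095,0],[-1,-0.003,0,0.01,0],[-1,-0.002,0,0.0065,0],[-1,-0.001,0,0.0055,0],[-1,0,0,0,0]],
])

```text
time: 40.65
position: [0.5152, 0.0389, 0.0541]
eef_rot: [3.142, 0.0, -0.197]
wrist_force: [-2.1, 0.6, 4.8]
grip_width: 0.001
grasp_force: 2.3
```

Request:
arm_command([
  [[-1,0,0,0.002,0],[-1,0,0,0.002,0],[-1,0,0,0.002,0],[-1,0,0,0,0]],
])

```text
time: 41.05
position: [0.5152, 0.0389, 0.0482]
eef_rot: [-3.142, 0.0, -0.197]
wrist_force: [0.2, -0.7, -0.3]
grip_width: 0.004
grasp_force: 0.0
```

Request:
arm_command([
  [[-1,0,0,0.002,0],[-1,0,0,0.001,0],[-1,0,0,0,0]],
])

```text
time: 41.35
position: [0.5152, 0.0389, 0.0453]
eef_rot: [3.142, 0.0, -0.197]
wrist_force: [0.7, 0.7, 0.3]
grip_width: 0.006
grasp_force: 0.0
```

Request:
arm_command([
  [[-1,0,0,0.001,0],[-1,0,0,0.0005,0],[-1,0,0,0,0]],
])

```text
time: 41.65
position: [0.5154, 0.039, 0.0449]
eef_rot: [-3.141, -0.0, -0.197]
wrist_force: [-5.6, 0.9, 12.5]
grip_width: 0.005
grasp_force: 6.5
```

Cover 1 is shut as well. On to cover 0.

Request:
arm_command([
  [[-1,0,0,-0.02,0],[-1,0,0,-0.04,0],[-1,0,0,-0.04,0],[-1,0,0,-0.04,0],[-1,0,0,-0.03,0],[-1,0.033,-0.0175,0,0],[-1,0.033,-0.0175,0,0],[-1,0.033,-0.0175,0,0],[-1,0.033,-0.0175,0,0],[-1,0.033,-0.0175,0,0],[-1,0.033,-0.0175,0,0],[-1,0,0,0,0],[-1,0,0,0.03,0],[-1,0,0,0.03,0],[-1,0,0,0.029,0],[-1,0,0,0,0],[-1,0,0,0,0]],
])

```text
time: 43.35
position: [0.7299, 0.103, 0.1261]
eef_rot: [-3.141, -0.0, -0.197]
wrist_force: [0.2, -0.2, 0.9]
grip_width: 0.003
grasp_force: 0.0
```

```bash
python3 -c "
from h import *
disp()"
```

```text
disp mm [139.  105.2 126.1] F [ 0.2 -0.2  0.9] grip 0.003301546260475649
```

Request:
arm_command([
  [[-1,-0.02,0,0,0],[-1,-0.02,0,0,0],[-1,-0.02,0,0,0],[-1,-0.02,0,0,0],[-1,-0.02,0,0,0],[-1,-0.02,0,0,0],[-1,-0.02,0,0,0],[-1,-0.013,0,0,0],[-1,-0.01,0,0,0],[-1,-0.008,0,0.01,0],[-1,-0.0075,0,0.0095,0],[-1,-0.0055,0,0.0095,0],[-1,-0.005,0,0.01,0],[-1,-0.003,0,0.0095,0],[-1,-0.003,0,0.01,0],[-1,-0.002,0,0.0065,0],[-1,-0.001,0,0.0055,0],[-1,0,0,0,0]],
])

```text
time: 45.15
position: [0.5358, 0.1419, 0.0541]
eef_rot: [3.141, 0.0, -0.197]
wrist_force: [-1.4, -1.0, 5.1]
grip_width: 0.005
grasp_force: 2.3
```

Request:
arm_command([
  [[-1,0,0,0.002,0],[-1,0,0,0.002,0],[-1,0,0,0.002,0],[-1,0,0,0,0]],
])

```text
time: 45.55
position: [0.5358, 0.1418, 0.0482]
eef_rot: [3.142, 0.0, -0.197]
wrist_force: [-0.1, -0.4, 1.0]
grip_width: 0.007
grasp_force: 0.0
```

Request:
arm_command([
  [[-1,0,0,0.002,0],[-1,0,0,0.001,0],[-1,0,0,0.001,0],[-1,0,0,0,0]],
])

```text
time: 45.95
position: [0.5359, 0.142, 0.045]
eef_rot: [-3.141, -0.0, -0.197]
wrist_force: [-3.9, -0.5, 6.8]
grip_width: 0.006
grasp_force: 3.8
```

Press slightly more, then retreat and check.

Request:
arm_command([
  [[-1,0,0,0.001,0],[-1,0,0,0,0],[-1,0,0,-0.02,0],[-1,0,0,-0.04,0],[-1,0,0,-0.04,0],[-1,0,0,-0.04,0],[-1,-0.03,0.03,-0.03,0],[-1,-0.03,0.03,0,0],[-1,-0.02,0.04,0,0],[-1,0,0.04,0,0],[-1,0,0.04,0,0],[-1,0,0.04,0,0],[-1,0,0.04,0,0],[-1,0,0.04,0,0],[-1,0,0.04,0,0],[-1,0,0.04,0,0],[-1,0,0.04,0,0],[-1,0,0,0,0],[-1,0,0,0,0]],
])

```text
time: 47.85
position: [0.3761, -0.2537, 0.2121]
eef_rot: [-3.141, 0.0, -0.199]
wrist_force: [0.3, -0.4, -0.5]
grip_width: 0.003
grasp_force: 0.0
```

```bash
python3 -c "
from h import *
snap('scene','s10');snap('top','t10')
a=cv2.imread('pics/s10.png')[110:350,180:500];b=cv2.imread('pics/t10.png')[100:310,170:510]
cv2.imwrite('pics/f.png',np.vstack([cv2.resize(a,(400,300)),cv2.resize(b,(400,247))]).repeat(1,0))
c=np.vstack([cv2.resize(a,(400,300),interpolation=3),cv2.resize(b,(400,247),interpolation=3)]);cv2.imwrite('pics/f.png',c)"
```

```text
(no output)
```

View pics/f.png

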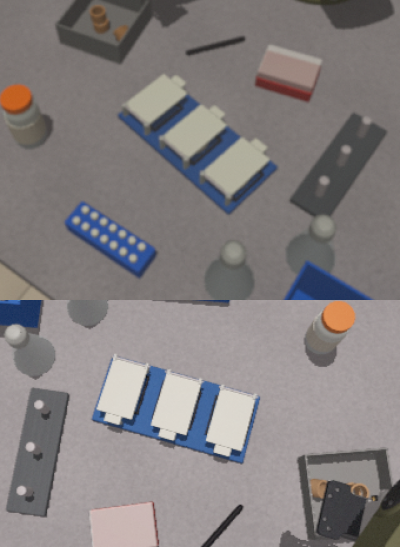

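All three covers are shut, the flasks and jar are standing, and the cores are in the tub (a stacked pair at (98,15) plus one at (120,32)).

```bash
python3 -c "
from h import *
print(sign_off())"
```

```text
the job is handed in; nothing more can be done
None
```

The job is handed in: all three spent cores are in the tub, the two rolls present lie flat in bays 0 and 1, all three covers are pressed shut on their catches, and the flasks and jar are still standing.

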